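Index the spindle jig one hole towards its stop post

TASK

The steering spindle on the bench is clamped to the swinging arm of an index jig. Without gripping or pinching anything, hook a fingertip under the pull ring of the jig's spring pin and gently lift the pin clear of its hole, swing the ring end of the arm one hole towards the stop post that stands on the index plate, and let the pin drop fully home in that hole. Then take the finger out of the ring and leave the things on the bench where they are.

Things in the scene. Friction and masses are not known exactly. Their poses are not given: they have to be found in the camera images.
- jig: Index jig fixed to the bench: grey base 290 x 270 x 20 mm, a steel index plate with five holes under the arm's ring end (robot's left). Origin on the bench under the arm's pivot; x points from the index plate to the pivot, z up. The base spans x -225 to +65, y -135 to +135 mm. The five 15 mm holes lie on an arc of 170 mm radius about the pivot, 0.24 rad (14 degrees, 41 mm) apart.
- pivot (a point): Pivot axis of the arm, on the arm's top face, 53 mm above the bench. The arm is a 36 mm wide dark steel bar; the black steering spindle clamped on it near the pivot, with its steel axle upright, reaches 218 mm above the bench.
- jig_arm (a joint): Angle of the swinging arm about the vertical pivot, rad; about 0 at the start (middle hole). Positive is anticlockwise from above and takes the ring end to the jig's -y side: +0.24 is the next hole on the -y side, -0.24 the next on the +y side; stops at +-0.54. Light friction (about 0.6 N at the ring); stays where it is left. The pin has 0.01 rad of play in a hole.
- pin (a joint): Lift of the spring pin, m: 0 is fully home, it clears the plate at 0.013, stops at 0.028. It takes about 5 N to start and 9 N at full lift; released, the spring pushes it down. The 12 mm pin has a rounded tip and drops in by itself if let down within about 4 mm of the hole's centre; elsewhere it rests on the plate and can be pushed on until it drops.
- ring_center (a point): Centre of the pull ring on the pin's top; moves with pin and arm. Round 7 mm steel rod, 55 mm inside, 69 mm outside diameter, leaning 35 degrees from upright towards the pivot: a finger tilted 35 to 45 degrees from vertical, pointing down and at the pivot, passes through it. At home 117 mm above the bench, 152 mm from the pivot axis. Below the ring: a 28 mm guide bush, top at 80 mm.
- pin_tip (a point): Lower end of the pin, 170 mm from the pivot axis; 22 mm above the bench when home.
- hole_plus (a point): Mouth (35 mm above the bench) of the next hole on the jig's -y side, where the arm's angle is +0.24.
- hole_minus (a point): Mouth (35 mm above the bench) of the next hole on the jig's +y side, where the arm's angle is -0.24.
- stop_top (a point): Top of the stop post: an 18 mm steel post with a 28 mm black rubber cap, 55 mm high, fixed on the index plate at one end of the row of holes (110 mm to the +y or the -y side of the jig); this point is 90 mm above the bench. At the other end is only a low hexagon bolt head.
- lantern: Camping lantern, 96 mm across, 187 mm high; leave alone. Origin under its centre.
- spray_can: Bare metal can, 66 mm across, 170 mm high, loose; leave alone. Origin under its centre.
- spare_spindle: Spare steering spindle lying on the bench: black tube 90 mm long, 34 mm thick, along its y, tapered steel axle 140 mm along its x. Leave alone. Origin under the tube's middle.
- nut: Large hexagon nut, 34 mm across flats, 22 mm high, beside the jig; leave alone. Origin under its centre.
- socket: Steel wrench socket, 28 mm across, 38 mm high, beside the jig; leave alone. Origin under its centre.
- wrench: Wrench, 190 mm long, lying left of the jig; leave alone.
- screwdriver: Screwdriver, 200 mm long, lying left of the jig; leave alone.
- grease_jar: White jar with black lid, 76 mm across, 75 mm high; leave alone. Origin under its centre.

How it is judged:
On the way:
1. the pin is lifted clear of the middle hole by the fingers in its ring (value of joint pin above 0.0125 m and contact force between the fingers and jig above 1 N and value of joint jig_arm between -0.1 and 0.1 rad), for 0.1 s.
At the end, for the whole second after the job is handed in: The arm stands at rest in the neighbouring hole on the stop post's side (angle -0.24 if the post is on the jig's +y side, +0.24 if on its -y side, within 0.025 rad), the pin is fully home (within 2 mm), and every loose thing is within 30 mm of where it stood (((y of stop_top in the frame of jig above 0 m and value of joint jig_arm between -0.265 and -0.215 rad) or (y of stop_top in the frame of jig below 0 m and value of joint jig_arm between 0.215 and 0.265 rad)) and value of joint pin below 0.002 m and velocity of joint jig_arm between -0.03 and 0.03 rad/s and distance of each of lantern, spray_can, spare_spindle, nut, socket, wrench, screwdriver, grease_jar from where it was at the start of the episode below 0.03 m); the robot touches nothing.
It fails at once if the ring is pinched or the jig is forced: the fingers press the jig with more than 30 N (contact force between the fingers and jig above 30 N).
It fails at once if a loose thing is picked up or knocked away (moved more than 30 mm) (distance of any of lantern, spray_can, spare_spindle, nut, socket, wrench, screwdriver, grease_jar from where it was at the start of the episode above 0.03 m).
It also fails if it takes over 43 s, if anything falls off the work surface, if the arm or the gripper's body presses on something with over 40 N, if the wrist force passes 120 N, or if a joint passes its speed limit or range.

ROBOT

A 6-joint arm with a two-finger parallel gripper is mounted at the origin on the work surface. World frame = base frame: x ahead of the robot, y to its left, z up, the work surface at z = 0. Lengths are in m, angles in rad, forces in N, time in s.
With the tool pointing down it reaches from about 0.225 to 0.725 m from the base axis. Payload 3.1 kg.
Tool frame: the origin (TCP) lies at the very end of the fingers, on their centre line; the grasp point (between the pads) lies robot.grip_depth behind it (robot.grip_depth is the distance from the TCP to the grasp point, in m); z points along the fingers, y is the line along which they close (so a half turn about z gives the same grasp; the last joint's range is limited). The gripper opens to 85 mm and grips with 20 to 120 N. Pads are 22 mm wide; open, the fingers measure 114 mm over their backs; the gripper's body (76 mm by 85 mm) begins 54 mm behind the grasp point. The pads swing forward as they close: fully open they stand 13 mm farther back than shut.
Start: joints at [1.16, 0.048, 0.099, 1.622, 0, 1.443], TCP at [0.147, 0.504, 0.231] pointing down, gripper open.
Joint ranges: [-2.91, 2.91], [-0.99, 1.94], [-1.21, 1.42], [-2.12, 2.29], [-1.49, 1.47], [-3.14, 3.14]. Speed limits (rad/s): [2.79, 2.79, 3.14, 3.14, 3.14, 3.14].

INTERFACE

Orientations are given as a unit quaternion [w, x, y, z].
In Python, from rig import observe, cams, job, robot gives the robot as it stands.
- The arm moves only by the tool step_arm, never from a script. Its argument "series" is a list of rows, each a list of 3 entries, a list of its own where there are three numbers: the shift along the tool's x, y, z in m, then the turn about the tool's z in rad, then the opening, from 0 (shut) to 1 (fully open). In form: [[[dx, dy, dz], turn, jaw], ...]. A call has 1 to 20 rows; each row is the pose to reach, as a shift and turn from the pose commanded when the call began, along the tool's axes at that moment; what a row does not reach only later rows make up. A row lasts 1/10 s, in which the tool goes at most 50 mm and 8.59 degrees, less where a joint would pass 70% of its speed; a pose out of reach is approached as far as the arm can. A call with a gripper value outside its range is refused whole. The fingers move at their own pace and stop on an object; "squeeze" is the grip in N (left out, the last holds). Time passes only in rows, so rows that repeat a pose let the fingers close. It gives the time, the measured TCP pose, the force, the opening and the grip force at its end, in the units of the state.
- observe(): the state, without advancing time (a new reading comes with each control period).
- cams.get_image(name): name is "scene" or "top" or "wrist"; returns a dict with "img" (384x512x3 uint8, red, green, blue), "z_map" (384x512 float32, m along the optical axis (not along the pixel's ray), 0 where there is no reading), "mtx" (3x3 intrinsics, pixels), "R" (3x3) and "t" (3): a world point X has camera coordinates R X + t. Camera axes: x right, y down, z forward; pixel columns grow to the right and rows downward; lengths in m; the calibration is good to about 2 mm. A picture is of the moment at which its call begins.
- job.job_done(): hands the job in; it is judged then, once.
The state is a dict: "time_s": time; "qpos": joint angles; "joint_vel": joint speeds; "effort": joint torques, N m; "tcp_pos": TCP position; "tcp_rot": TCP orientation; "contact_force": force on the tool from outside, world axes, zero at the start; "moment": the same for the moment, N m; "width": finger opening in m; "grip_force": force on a finger pad.
Only numpy, scipy, OpenCV 4.12 (cv2) and the standard library are available. Lean on these libraries where they do the work, as an engineer would, in place of code of your own. Each camera call takes 0.05 s, during which the arm holds its last target. There are 200 camera calls.

## Working session

There is one attempt and no reset: what is moved stays moved. The work goes in short steps, Python scripts to look and compute and a tool call to move; the robot and the scene stay as the last step left them, time stands still between calls to the robot, and variables do not carry over. Pictures are saved under pics/ and viewed, at most 10 in all, crops included, and the job is handed in when it is done.

Besides the shell and the picture viewer there is one more tool, called after ">>>" in YAML: its name, and indented under it one key for each argument. step_arm: Moves the arm, as the interface text tells. Its arguments: {"type":"object","properties":{"series":{"type":"array"},"squeeze":{"type":"number"}},"required":["series"]}

```bash
mkdir -p pics
python3 - <<'E'
from rig import observe,cams,job,robot
import cv2,numpy as np
print(observe()); print(robot.grip_depth)
for n in ["scene","top"]:
    d=cams.get_image(n); np.savez(f"pics/{n}0.npz",**d)
    cv2.imwrite(f"pics/{n}0.png",cv2.resize(d["img"][:,:,::-1],(800,600)))
    print(n,d["mtx"],d["R"],d["t"])
E
```

```text
{'time_s': 0.0, 'qpos': array([ 1.16021478e+00,  4.87364742e-02,  9.76116569e-02,  1.62198960e+00,
       -6.95776870e-06,  1.44298924e+00]), 'joint_vel': array([ 0.00011044, -0.00033837, -0.00019956,  0.00037322,  0.0010248 ,
       -0.00119797]), 'effort': array([-1.62488650e-03, -3.38784885e+01,  3.20013285e+01,  2.05193390e-02,
       -1.72969317e-04, -5.42746221e-06]), 'tcp_pos': array([0.14626227, 0.50358956, 0.2301315 ]), 'tcp_rot': array([-3.04899938e-04,  1.40916539e-01,  9.90020801e-01, -1.11822734e-03]), 'contact_force': array([ 0.01223873, -0.41425187,  1.15224385]), 'moment': array([-0.01481414,  0.0059282 ,  0.02112375]), 'grip_force': 0.0, 'width': 0.08524654279350175}
0.0187
scene [[419.9651462    0.         253.49705293]
 [  0.         419.9651462  193.63995516]
 [  0.           0.           1.        ]] [[-0.73940795  0.67307447 -0.01570484]
 [ 0.56717263  0.61016162 -0.55318895]
 [-0.36275486 -0.41793966 -0.83290777]] [ 0.44625901 -0.30380663  1.43993623]
top [[429.25600229   0.         253.99385336]
 [  0.         429.25600229 193.61682218]
 [  0.           0.           1.        ]] [[-0.00311873 -0.99998086 -0.00534316]
 [-0.99530165  0.00362112 -0.09675496]
 [ 0.09677245  0.00501631 -0.99529389]] [0.01526396 0.60197634 1.2702666 ]
```

View pics/scene0.png

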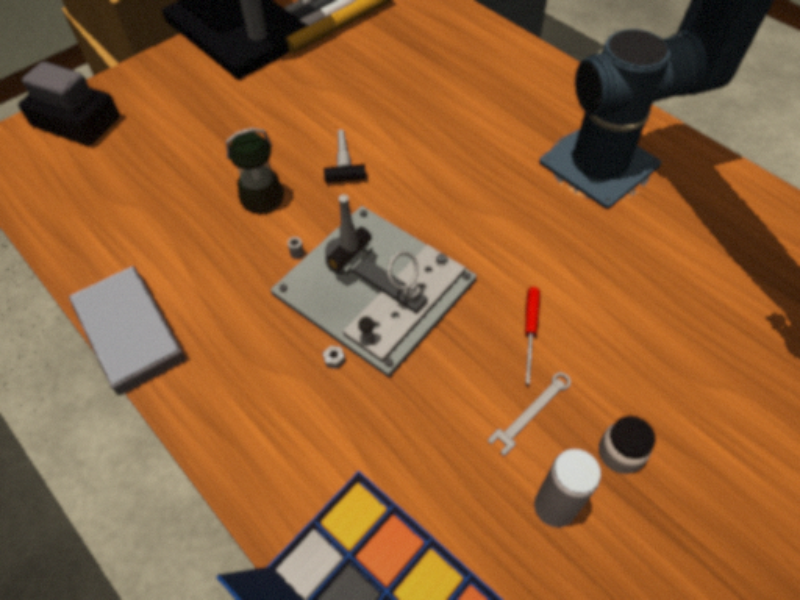

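View pics/top0.png

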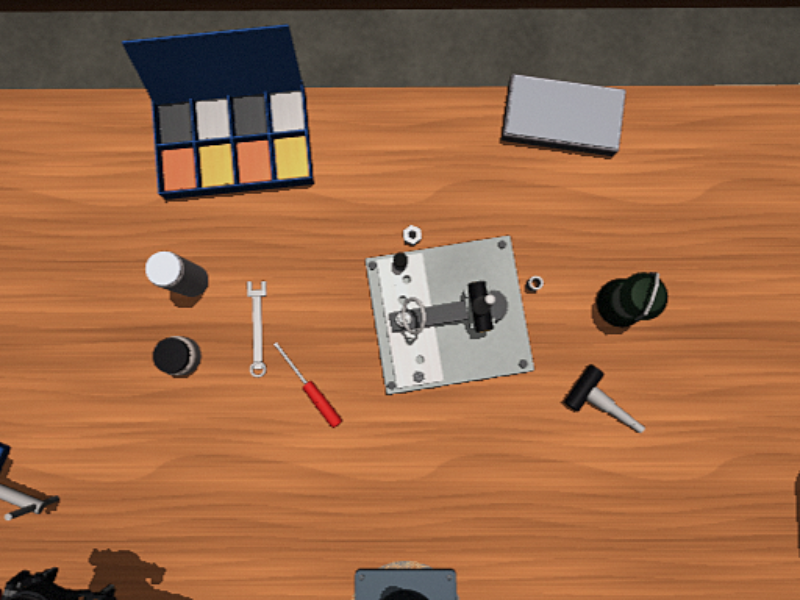

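The scene view and the top view (800x600) agree. In the top view:
- The jig base corners are at about (366,258), (511,236), (534,370) and (387,393).
- The ring is at (410,318), on the robot's left.
- The black-capped stop post is at (400,262), on the far side of the jig. That is jig +y, so the target angle is -0.24.
- The bolt head is at (418,377).

Next I'll measure the jig frame.

```bash
cat > h.py <<'E'
import numpy as np
def ray(d,u,v,z):
    K,R,t=d["mtx"],d["R"],d["t"]; c=-R.T@t
    r=R.T@np.linalg.inv(K)@np.array([u,v,1.]); return c+r*(z-c[2])/r[2]
def cloud(d):
    K,R,t,Z=d["mtx"],d["R"],d["t"],d["z_map"]
    v,u=np.mgrid[:Z.shape[0],:Z.shape[1]]
    P=np.stack([(u-K[0,2])/K[0,0]*Z,(v-K[1,2])/K[1,1]*Z,Z],-1)
    W=(P-t)@R; W[Z<=0]=np.nan; return W
E
python3 - <<'E'
from h import *; import cv2
d=dict(np.load("pics/top0.npz")); s=512/800
im=d["img"]; hsv=cv2.cvtColor(im,cv2.COLOR_RGB2HSV)
m=((hsv[...,1]<60)&(hsv[...,2]>70)).astype(np.uint8)
roi=np.zeros_like(m); roi[145:260,225:350]=1; m=cv2.morphologyEx(m*roi,cv2.MORPH_OPEN,np.ones((3,3)))
c=max(cv2.findContours(m,0,2)[0],key=cv2.contourArea)
r=cv2.minAreaRect(c); b=cv2.boxPoints(r); print(r); 
B=np.array([ray(d,u,v,.02) for u,v in b]); print(B.round(4), np.linalg.norm(B-np.roll(B,1,0),axis=1))
# jig x axis: from left edge mid to right edge mid (image)
o=b[:,0].argsort(); L=B[o[:2]].mean(0); Rr=B[o[2:]].mean(0)
ex=(Rr-L)/np.linalg.norm(Rr-L); ey=np.array([-ex[1],ex[0],0])
mid=(L+Rr)/2; org=mid+ex*.08; org[2]=0
print("L,R",L,Rr,"ex",ex,"origin",org)
W=cloud(d); J=np.stack([(W-org)@ex,(W-org)@ey,W[...,2]],-1)
post=ray(d,400*s,262*s,.09); print("post jig",(post-org)@ex,(post-org)@ey)
k=(J[...,0]>-190)&(abs(J[...,0]+.15)<.05)&(abs(J[...,1])<.05)&(J[...,2]>.09)
print("ring pts",k.sum(),np.median(J[k],0),J[k].min(0),J[k].max(0)); 
k=(abs(J[...,0])<.06)&(abs(J[...,1])<.06)&(J[...,2]>.19)
print("axle",k.sum(),np.median(J[k],0))
for n in("L",):
  rc=org-ex*.152; print("ring world",rc+[0,0,.117])
E
```

```text
((287.09454345703125, 200.95394897460938), (88.07872772216797, 95.75264739990234), 80.72740173339844)
[[ 0.6908  0.0782  0.02  ]
 [ 0.7376 -0.2125  0.02  ]
 [ 0.4714 -0.2501  0.02  ]
 [ 0.4261  0.0351  0.02  ]] [0.2681995  0.29449746 0.26886423 0.28871225]
L,R [0.55843008 0.05663791 0.02      ] [ 0.60450707 -0.23130342  0.02      ] ex [ 0.15801182 -0.98743722  0.        ] origin [ 0.59410952 -0.16632773  0.        ]
post jig -0.15875495811199875 0.10400175555511704
ring pts 149 [-0.15484953  0.0011047   0.12029327] [-0.17916896 -0.03250255  0.09005459] [-0.13342113  0.03448609  0.14929432]
axle 37 [-0.02859297 -0.00082071  0.21616381]
ring world [ 0.57009173 -0.01623727  0.117     ]
```

>>> step_arm:
  series:
    - [[0.02,-0.04,0],-0.1,0]
    - [[0.04,-0.08,0],-0.2,0]
    - [[0.06,-0.13,0],-0.3,0]
    - [[0.08,-0.18,0],-0.4,0]
    - [[0.1,-0.23,0],-0.44,0]
    - [[0.114,-0.28,0],-0.44,0]
    - [[0.114,-0.28,0],-0.44,0]

```text
time_s: 0.8
tcp_pos: [-0.0427, 0.2638, 0.2313]
tcp_rot: [-0.0, -0.08, 0.997, -0.0]
contact_force: [0.6, -0.0, -0.8]
width: 0.0001
grip_force: 0.0
```

>>> step_arm:
  series:
    - [[0,-0.03,0],0,0]
    - [[0,-0.06,0],0,0]
    - [[0,-0.09,0],0,0]
    - [[0,-0.12,0],0,0]
    - [[0,-0.12,0],0,0]

```text
time_s: 1.3
tcp_pos: [-0.0219, 0.1472, 0.2318]
tcp_rot: [0.001, -0.077, 0.997, 0.001]
contact_force: [-0.6, 0.2, 0.5]
width: 0.0003
grip_force: 0.0
```

Run:
```python
from rig import observe
o=observe(); print(o["qpos"].round(3),o["tcp_pos"],o["tcp_rot"].round(3))
```

```text
[ 1.254e+00 -9.780e-01 -5.720e-01  1.974e+00 -1.000e-03  1.100e+00] [-0.02189411  0.14723849  0.23183618] [ 0.001 -0.077  0.997  0.001]
```

>>> step_arm:
  series:
    - [[0,-0.03,0],0,0]
    - [[0,-0.06,0],0,0]
    - [[0,-0.09,0],0,0]
    - [[0,-0.09,0],0,0]

```text
time_s: 1.7
tcp_pos: [-0.0154, 0.1135, 0.2577]
tcp_rot: [-0.002, -0.078, 0.997, -0.023]
contact_force: [1.2, 0.5, -0.2]
width: 0.0004
grip_force: 0.0
```

Run:
```python
from rig import observe
o=observe(); print(o["qpos"].round(3),o["tcp_pos"],o["tcp_rot"].round(3))
```

```text
[ 1.147 -0.988 -0.518  2.082 -0.019  0.991] [-0.01544989  0.11349848  0.25769047] [-0.002 -0.078  0.997 -0.023]
```

>>> step_arm:
  series:
    - [[0,0.04,0],0,0]
    - [[0,0.08,0],0,0]
    - [[0,0.12,0],0,0]
    - [[0,0.15,0],0,0]
    - [[0,0.15,0],0,0]

```text
time_s: 2.2
tcp_pos: [-0.04, 0.2635, 0.2482]
tcp_rot: [-0.002, -0.08, 0.997, -0.025]
contact_force: [-1.1, -1.1, 0.9]
width: -0.0002
grip_force: 0.0
```

Run:
```python
from rig import observe
o=observe(); print(o["qpos"].round(3),o["tcp_pos"],o["tcp_rot"].round(4))
```

```text
[ 1.473 -0.568 -0.362  1.827 -0.004  1.314] [-0.03997785  0.26347871  0.24817397] [-0.0022 -0.0796  0.9965 -0.0247]
```

>>> step_arm:
  series:
    - [[0,-0.05,-0.03],0,0]
    - [[0,-0.1,-0.06],0,0]
    - [[0,-0.14,-0.03],0,0]
    - [[0,-0.18,0.02],0,0]
    - [[0,-0.22,0.06],0,0]
    - [[0,-0.25,0.1],0,0]
    - [[0,-0.25,0.1],0,0]

```text
time_s: 2.9
tcp_pos: [-0.0136, 0.1117, 0.217]
tcp_rot: [-0.004, -0.078, 0.996, -0.047]
contact_force: [-0.2, 0.1, 0.2]
width: -0.0001
grip_force: 0.0
```

```bash
cat > o.py <<'E'
from rig import observe
from scipy.spatial.transform import Rotation as R
import numpy as np
o=observe(); q=o["tcp_rot"]; M=R.from_quat(q[[1,2,3,0]]).as_matrix()
ex=np.array([.158,-.9874,0]);ey=np.array([.9874,.158,0]); org=np.array([.594,-.166,0])
J=np.stack([ex,ey,[0,0,1]])
print("t",o["time_s"],"q",o["qpos"].round(3),"p",o["tcp_pos"].round(4),"tilt",np.degrees(np.arccos(-M[2,2])).round(2),"F_jig",(J@o["contact_force"]).round(2))
print("p_jig",(J@(o["tcp_pos"]-org)).round(4)); print("tool axes in jig (cols)\n",(J@M).round(3))
E
python3 o.py
```

```text
t 2.9 q [ 1.175 -0.99  -0.612  2.036 -0.036  1.02 ] p [-0.0136  0.1117  0.217 ] tilt 5.43 F_jig [-0.16 -0.17  0.19]
p_jig [-0.3702 -0.556   0.217 ]
tool axes in jig (cols)
 [[-0.003 -0.996  0.093]
 [-1.     0.002 -0.016]
 [ 0.015 -0.093 -0.996]]
```

>>> step_arm:
  series:
    - [[0,-0.2,0.1],0,0]
    - [[0,-0.2,0.1],0,0]
    - [[0,-0.2,0.1],0,0]
    - [[0,-0.2,0.1],0,0]
    - [[0,-0.2,0.1],0,0]

```text
time_s: 3.4
tcp_pos: [0.0035, 0.0979, 0.2112]
tcp_rot: [-0.008, -0.078, 0.995, -0.069]
contact_force: [0.5, 0.1, -0.3]
width: 0.0
grip_force: 0.0
```

```bash
python3 o.py
```

```text
t 3.4 q [ 1.043 -0.989 -0.629  2.054 -0.066  0.89 ] p [0.0035 0.0979 0.2112] tilt 7.99 F_jig [-0.01  0.52 -0.29]
p_jig [-0.3539 -0.5413  0.2112]
tool axes in jig (cols)
 [[-0.004 -0.991  0.136]
 [-1.    -0.    -0.027]
 [ 0.027 -0.136 -0.99 ]]
```

>>> step_arm:
  series:
    - [[-0.04,0.01,-0.03],0,0]
    - [[-0.08,0.02,-0.06],0,0]
    - [[-0.12,0.03,-0.09],0,0]
    - [[-0.16,0.04,-0.12],0,0]
    - [[-0.2,0.05,-0.14],0,0]
    - [[-0.24,0.05,-0.14],0,0]
    - [[-0.265,0.01,-0.14],0,0]
    - [[-0.28,-0.04,-0.14],0,0]
    - [[-0.28,-0.09,-0.14],0,0]
    - [[-0.27,-0.14,-0.14],0,0]
    - [[-0.25,-0.19,-0.14],0,0]
    - [[-0.23,-0.23,-0.14],0,0]
    - [[-0.2,-0.27,-0.14],0,0]
    - [[-0.17,-0.31,-0.14],0,0]
    - [[-0.135,-0.345,-0.14],0,0]
    - [[-0.09,-0.36,-0.14],0,0]
    - [[-0.05,-0.38,-0.14],0,0]
    - [[0,-0.4,-0.13],0,0]
    - [[0.01,-0.45,-0.12],0,0]
    - [[0.02,-0.5,-0.11],0,0]

```text
time_s: 5.4
tcp_pos: [0.059, -0.3697, 0.3911]
tcp_rot: [-0.009, -0.074, 0.995, -0.072]
contact_force: [1.1, -0.1, 0.9]
width: 0.0002
grip_force: 0.0
```

```bash
python3 o.py
```

```text
t 5.4 q [-1.588 -0.375  0.054  1.855 -0.005 -1.737] p [ 0.059  -0.3697  0.3911] tilt 8.31 F_jig [0.27 1.09 0.85]
p_jig [ 0.1166 -0.5604  0.3911]
tool axes in jig (cols)
 [[-0.012 -0.99   0.141]
 [-0.999  0.008 -0.03 ]
 [ 0.029 -0.142 -0.989]]
```

>>> step_arm:
  series:
    - [[0,-0.05,0],0,0]
    - [[0,-0.1,0],0,0]
    - [[0,-0.15,0],0,0]
    - [[0,-0.2,0],0,0]
    - [[0,-0.25,0],0,0]
    - [[0,-0.3,0],0,0]
    - [[0,-0.35,0],0,0]
    - [[0,-0.4,0],0,0]
    - [[0,-0.45,0],0,0]
    - [[0,-0.5,0],0,0]
    - [[0,-0.55,0],0,0]

```text
time_s: 6.5
tcp_pos: [0.1215, -0.7488, 0.3836]
tcp_rot: [-0.007, -0.078, 0.993, -0.093]
contact_force: [-0.5, 0.5, 1.0]
width: -0.0003
grip_force: 0.0
```

```bash
python3 o.py
```

```text
t 6.5 q [-1.492  0.801  1.42   2.003 -0.014 -1.651] p [ 0.1215 -0.7488  0.3836] tilt 10.74 F_jig [-0.59 -0.42  1.05]
p_jig [ 0.5008 -0.5586  0.3836]
tool axes in jig (cols)
 [[-0.004 -0.983  0.184]
 [-1.    -0.001 -0.029]
 [ 0.029 -0.184 -0.982]]
```

>>> step_arm:
  series:
    - [[0,-0.3,0],0,0]
    - [[0,-0.3,0],0,0]

```text
time_s: 6.7
tcp_pos: [0.1277, -0.7899, 0.3616]
tcp_rot: [-0.006, -0.078, 0.99, -0.117]
contact_force: [-0.5, -0.2, -0.2]
width: -0.0002
grip_force: 0.0
```

>>> step_arm:
  series:
    - [[0,-0.3,0],0,0]
    - [[0,-0.3,0],0,0]

```text
time_s: 6.9
tcp_pos: [0.1331, -0.8273, 0.3417]
tcp_rot: [-0.005, -0.078, 0.987, -0.139]
contact_force: [0.4, 0.2, -0.0]
width: -0.0
grip_force: 0.0
```

>>> step_arm:
  series:
    - [[0,-0.3,0],0,0]
    - [[0,-0.3,0],0,0]

```text
time_s: 7.1
tcp_pos: [0.1381, -0.8613, 0.3262]
tcp_rot: [-0.003, -0.078, 0.984, -0.162]
contact_force: [0.5, 0.3, 0.2]
width: -0.0005
grip_force: 0.0
```

```bash
python3 o.py
```

```text
t 7.1 q [-1.486  0.904  1.42   1.76  -0.008 -1.646] p [ 0.1381 -0.8613  0.3262] tilt 18.7 F_jig [-0.19  0.52  0.19]
p_jig [ 0.6145 -0.56    0.3262]
tool axes in jig (cols)
 [[-0.005 -0.948  0.319]
 [-0.999 -0.006 -0.032]
 [ 0.032 -0.319 -0.947]]
```

>>> step_arm:
  series:
    - [[0,-0.3,-0.05],0,0]
    - [[0,-0.3,-0.05],0,0]

```text
time_s: 7.3
tcp_pos: [0.142, -0.8843, 0.3284]
tcp_rot: [-0.002, -0.078, 0.979, -0.187]
contact_force: [0.5, 0.6, 0.3]
width: -0.0001
grip_force: 0.0
```

>>> step_arm:
  series:
    - [[0,-0.3,-0.05],0,0]
    - [[0,-0.3,-0.05],0,0]

```text
time_s: 7.5
tcp_pos: [0.1456, -0.9049, 0.3361]
tcp_rot: [-0.0, -0.078, 0.974, -0.212]
contact_force: [-0.1, 0.3, -1.5]
width: -0.0001
grip_force: 0.0
```

>>> step_arm:
  series:
    - [[0,-0.3,-0.05],0,0]
    - [[0,-0.3,-0.05],0,0]

```text
time_s: 7.7
tcp_pos: [0.149, -0.9232, 0.3473]
tcp_rot: [0.001, -0.078, 0.968, -0.237]
contact_force: [-0.1, -0.4, -0.3]
width: -0.0001
grip_force: 0.0
```

>>> step_arm:
  series:
    - [[0,-0.3,-0.05],0,0]
    - [[0,-0.3,-0.05],0,0]

```text
time_s: 7.9
tcp_pos: [0.1521, -0.9391, 0.3623]
tcp_rot: [0.003, -0.078, 0.962, -0.261]
contact_force: [-0.6, 0.0, -0.0]
width: 0.0001
grip_force: 0.0
```

```bash
python3 o.py
```

```text
t 7.9 q [-1.481e+00  9.040e-01  1.420e+00  1.558e+00  1.000e-03 -1.642e+00] p [ 0.1521 -0.9391  0.3623] tilt 30.31 F_jig [-0.13 -0.61 -0.  ]
p_jig [ 0.6936 -0.5585  0.3623]
tool axes in jig (cols)
 [[-0.006 -0.864  0.503]
 [-0.999 -0.012 -0.034]
 [ 0.036 -0.503 -0.863]]
```

>>> step_arm:
  series:
    - [[0,-0.3,-0.05],0,0]
    - [[0,-0.3,-0.05],0,0]

```text
time_s: 8.1
tcp_pos: [0.155, -0.9527, 0.381]
tcp_rot: [0.004, -0.078, 0.955, -0.286]
contact_force: [0.2, 0.0, -0.2]
width: -0.0001
grip_force: 0.0
```

>>> step_arm:
  series:
    - [[0,-0.3,-0.05],0,0]
    - [[0,-0.3,-0.05],0,0]

```text
time_s: 8.3
tcp_pos: [0.1575, -0.9638, 0.4029]
tcp_rot: [0.006, -0.077, 0.947, -0.311]
contact_force: [0.4, 0.4, 0.5]
width: 0.0002
grip_force: 0.0
```

>>> step_arm:
  series:
    - [[0,-0.3,-0.05],0,0]
    - [[0,-0.3,-0.05],0,0]

```text
time_s: 8.5
tcp_pos: [0.16, -0.9729, 0.4284]
tcp_rot: [0.007, -0.077, 0.939, -0.336]
contact_force: [0.1, 0.3, 0.7]
width: -0.0001
grip_force: 0.0
```

>>> step_arm:
  series:
    - [[0,-0.3,-0.05],0,0]
    - [[0,-0.3,-0.05],0,0]

```text
time_s: 8.7
tcp_pos: [0.1622, -0.9793, 0.4561]
tcp_rot: [0.009, -0.077, 0.93, -0.36]
contact_force: [-0.3, 0.3, 0.3]
width: -0.0002
grip_force: 0.0
```

```bash
python3 o.py
```

```text
t 8.7 q [-1.477  0.846  1.42   1.408  0.009 -1.638] p [ 0.1622 -0.9793  0.4561] tilt 42.18 F_jig [-0.37 -0.29  0.33]
p_jig [ 0.7348 -0.5549  0.4561]
tool axes in jig (cols)
 [[-0.009 -0.742  0.67 ]
 [-0.999 -0.02  -0.035]
 [ 0.039 -0.67  -0.741]]
```

>>> step_arm:
  series:
    - [[-0.022,0.034,-0.024],0,0]
    - [[-0.044,0.069,-0.048],0,0]
    - [[-0.066,0.103,-0.072],0,0]
    - [[-0.088,0.138,-0.096],0,0]
    - [[-0.11,0.172,-0.119],0,0]
    - [[-0.132,0.207,-0.143],0,0]
    - [[-0.154,0.241,-0.167],0,0]
    - [[-0.176,0.276,-0.191],0,0]
    - [[-0.198,0.31,-0.215],0,0]
    - [[-0.22,0.345,-0.239],0,0]
    - [[-0.242,0.379,-0.263],0,0]
    - [[-0.264,0.413,-0.287],0,0]
    - [[-0.286,0.448,-0.31],0,0]
    - [[-0.309,0.482,-0.334],0,0]
    - [[-0.331,0.517,-0.358],0,0]
    - [[-0.353,0.551,-0.382],0,0]
    - [[-0.375,0.586,-0.406],0,0]
    - [[-0.397,0.62,-0.43],0,0]
    - [[-0.419,0.655,-0.454],0,0]
    - [[-0.441,0.689,-0.478],0,0]

```text
time_s: 10.7
tcp_pos: [0.467, -0.0979, 0.3347]
tcp_rot: [0.011, -0.076, 0.931, -0.358]
contact_force: [0.6, 0.2, 0.8]
width: -0.0002
grip_force: 0.0
```

```bash
python3 o.py
```

```text
t 10.7 q [ 0.1   -0.124 -0.022  1.661 -0.733 -0.068] p [ 0.467  -0.0979  0.3347] tilt 41.97 F_jig [-0.11  0.58  0.83]
p_jig [-0.0873 -0.1146  0.3347]
tool axes in jig (cols)
 [[-0.008 -0.744  0.668]
 [-0.999 -0.017 -0.031]
 [ 0.035 -0.668 -0.743]]
```

>>> step_arm:
  series:
    - [[-0.025,0.034,-0.02],0,0]
    - [[-0.05,0.07,-0.04],0,0]
    - [[-0.075,0.105,-0.06],0,0]
    - [[-0.1,0.14,-0.08],0,0]
    - [[-0.12,0.172,-0.099],0,0]
    - [[-0.121,0.18,-0.075],0,0]
    - [[-0.122,0.19,-0.04],0,0]
    - [[-0.123,0.196,-0.02],0,0]
    - [[-0.123,0.196,-0.02],0,0]
    - [[-0.123,0.196,-0.02],0,0]

```text
time_s: 11.7
tcp_pos: [0.5598, 0.0749, 0.2137]
tcp_rot: [0.009, -0.076, 0.931, -0.358]
contact_force: [1.1, 0.6, -0.1]
width: -0.0001
grip_force: 0.0
```

```bash
python3 o.py
python3 - <<'E'
from rig import cams
import cv2,numpy as np
from h import *
ims=[]
for n in ["scene","top","wrist"]:
    d=cams.get_image(n); np.savez(f"pics/{n}1.npz",**d); ims.append(d["img"][:,:,::-1])
a=cv2.resize(ims[0][110:250,160:320],(400,350)); b=cv2.resize(ims[1][140:260,215:352],(400,350)); 
cv2.imwrite("pics/c1.png",np.hstack([a,b])); cv2.imwrite("pics/w1.png",ims[2])
org=np.array([.5941,-.1663,0]);ex=np.array([.158,-.9874,0]);ey=np.array([.9874,.158,0])
J=np.stack([ex,ey,[0,0,1]])
for n in("scene","wrist"):
    d=dict(np.load(f"pics/{n}1.npz")); P=(cloud(d)-org)@J.T
    k=(abs(P[...,0]+.145)<.05)&(abs(P[...,1])<.05)&(P[...,2]>.128)&(P[...,2]<.155)
    print(n,k.sum(),np.median(P[k],0) if k.any() else '',P[k].min(0),P[k].max(0))
E
```

```text
t 11.7 q [ 0.377  0.334  0.226  1.697 -0.7    0.299] p [0.5598 0.0749 0.2137] tilt 41.94 F_jig [-0.45  1.21 -0.07]
p_jig [-0.2433  0.0043  0.2137]
tool axes in jig (cols)
 [[-0.009 -0.745  0.667]
 [-0.999 -0.018 -0.034]
 [ 0.038 -0.667 -0.744]]
scene 71 [-0.13769433  0.00591551  0.13869158] [-0.15101413 -0.03114228  0.12836989] [-0.1307669   0.03341267  0.14978618]
wrist 767 [-0.14082693 -0.00238442  0.1399733 ] [-0.15113261 -0.03174932  0.12802236] [-0.13315914  0.03202425  0.14725559]
```

View pics/c1.png

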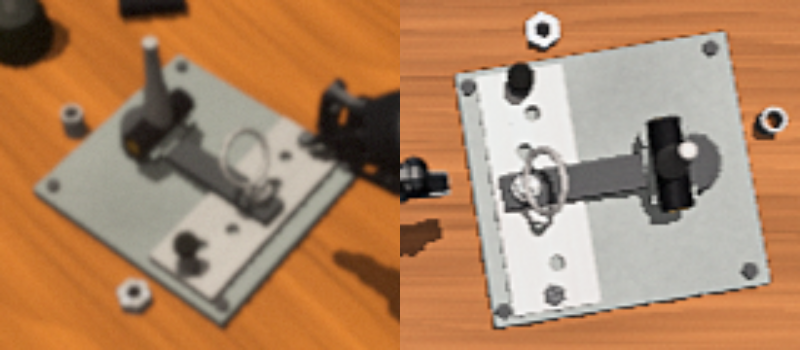

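View pics/w1.png

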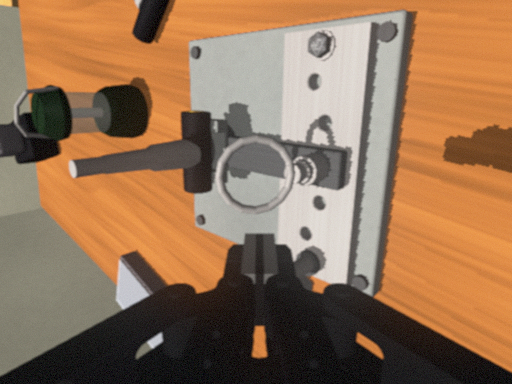

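The composite shows the closed fingers just outside the ring. In the wrist view the ring is centred at (255,175), the fingertips are at (260,240), and the post cap at (308,262) is opposite the bolt at (320,45). The measured ring span (y ±0.032, top 0.147) matches the given sizes, so I'll insert.

>>> step_arm:
  series:
    - [[0,-0.009,0.02],0,0]
    - [[-0.001,-0.009,0.05],0,0]
    - [[-0.001,-0.009,0.08],0,0]
    - [[-0.001,-0.009,0.1],0,0]
    - [[-0.001,-0.009,0.115],0,0]
    - [[-0.001,-0.009,0.125],0,0]
    - [[-0.001,-0.009,0.135],0,0]
    - [[-0.001,-0.009,0.145],0,0]
    - [[-0.001,-0.009,0.155],0,0]
    - [[-0.001,-0.009,0.155],0,0]

```text
time_s: 12.85
tcp_pos: [0.5722, -0.0352, 0.1023]
tcp_rot: [0.008, -0.077, 0.931, -0.358]
contact_force: [-0.5, -0.3, -0.8]
width: 0.0002
grip_force: 0.0
```

```bash
python3 o.py
python3 - <<'E'
from rig import cams
import cv2
d=cams.get_image("wrist"); s=cams.get_image("scene")
a=cv2.resize(d["img"][100:340,130:400,::-1],(450,400)); b=cv2.resize(s["img"][130:220,210:290,::-1],(350,400))
cv2.imwrite("pics/w2.png",cv2.hconcat([a,b]))
E
```

```text
t 12.85 q [ 0.191  0.262 -0.083  1.304 -0.729  0.056] p [ 0.5722 -0.0352  0.1023] tilt 41.95 F_jig [ 0.21 -0.51 -0.84]
p_jig [-0.1326 -0.0008  0.1023]
tool axes in jig (cols)
 [[-0.01  -0.745  0.667]
 [-0.999 -0.02  -0.037]
 [ 0.041 -0.667 -0.744]]
```

View pics/w2.png

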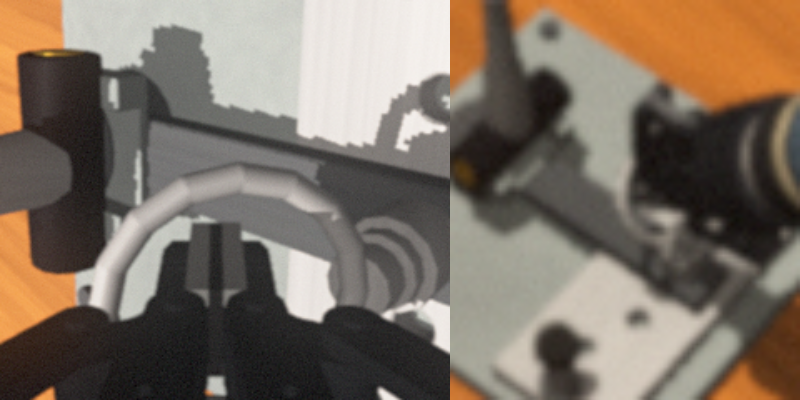

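The fingertips at (215,225) sit inside the ring, whose rod runs from (95,300) over (240,180) to (355,280). There is no contact force yet, so I'll lift vertically in small steps.

>>> step_arm:
  series:
    - [[0,-0.002,-0.002],0,0]
    - [[0,-0.004,-0.004],0,0]
    - [[0,-0.006,-0.007],0,0]
    - [[0,-0.007,-0.008],0,0]
    - [[0,-0.007,-0.008],0,0]

```text
time_s: 13.45
tcp_pos: [0.5735, -0.0339, 0.1142]
tcp_rot: [0.009, -0.077, 0.931, -0.357]
contact_force: [0.3, 2.0, -0.3]
width: -0.0003
grip_force: 0.6
```

```bash
python3 o.py
```

```text
t 13.45 q [ 0.192  0.254 -0.067  1.325 -0.728  0.056] p [ 0.5735 -0.0339  0.1142] tilt 41.9 F_jig [-1.91  0.6  -0.28]
p_jig [-0.1337  0.0007  0.1142]
tool axes in jig (cols)
 [[-0.008 -0.745  0.667]
 [-0.999 -0.019 -0.034]
 [ 0.038 -0.667 -0.744]]
```

>>> step_arm:
  series:
    - [[0,-0.001,-0.001],0,0]
    - [[0,-0.002,-0.002],0,0]
    - [[0,-0.003,-0.003],0,0]
    - [[0,-0.003,-0.003],0,0]

```text
time_s: 13.85
tcp_pos: [0.5728, -0.034, 0.1171]
tcp_rot: [0.008, -0.077, 0.931, -0.357]
contact_force: [-0.0, 3.7, -4.9]
width: -0.0005
grip_force: 3.0
```

>>> step_arm:
  series:
    - [[0,-0.001,-0.001],0,0]
    - [[0,-0.002,-0.002],0,0]
    - [[0,-0.003,-0.003],0,0]
    - [[0,-0.003,-0.003],0,0]

```text
time_s: 14.25
tcp_pos: [0.5734, -0.0341, 0.1221]
tcp_rot: [0.008, -0.077, 0.931, -0.357]
contact_force: [-1.9, 5.3, -5.5]
width: -0.0001
grip_force: 3.9
```

```bash
python3 o.py
```

```text
t 14.25 q [ 0.192  0.249 -0.056  1.342 -0.727  0.055] p [ 0.5734 -0.0341  0.1221] tilt 41.85 F_jig [-5.5  -1.03 -5.48]
p_jig [-0.1335  0.0005  0.1221]
tool axes in jig (cols)
 [[-0.008 -0.746  0.666]
 [-0.999 -0.02  -0.035]
 [ 0.04  -0.666 -0.745]]
```

>>> step_arm:
  series:
    - [[0,-0.001,-0.001],0,0]
    - [[0,-0.002,-0.002],0,0]
    - [[0,-0.003,-0.0035],0,0]
    - [[0,-0.004,-0.0045],0,0]
    - [[0,-0.0055,-0.006],0,0]
    - [[0,-0.007,-0.008],0,0]
    - [[0.0005,-0.0085,-0.0095],0,0]
    - [[0.0005,-0.0095,-0.0105],0,0]
    - [[0.0005,-0.0095,-0.0105],0,0]

```text
time_s: 15.15
tcp_pos: [0.5734, -0.0341, 0.1359]
tcp_rot: [0.008, -0.077, 0.931, -0.357]
contact_force: [-1.0, 5.6, -8.8]
width: -0.0004
grip_force: 4.6
```

```bash
python3 o.py;  python3 - <<'E'
from rig import cams
from h import *
org=np.array([.5941,-.1663,0]);J=np.array([[.158,-.9874,0],[.9874,.158,0],[0,0,1]])
d=cams.get_image("wrist");P=(cloud(d)-org)@J.T
k=(abs(P[...,0]+.145)<.05)&(abs(P[...,1])<.05)&(P[...,2]>.1)&(P[...,2]<.2)&(d["img"].min(-1)>90)
print(k.sum(),np.percentile(P[k],[0,2,50,98,100],axis=0).round(4))
E
```

```text
t 15.15 q [ 0.191  0.241 -0.038  1.368 -0.727  0.055] p [ 0.5734 -0.0341  0.1359] tilt 41.82 F_jig [-5.67 -0.08 -8.77]
p_jig [-0.1335  0.0005  0.1359]
tool axes in jig (cols)
 [[-0.008 -0.746  0.666]
 [-0.999 -0.02  -0.035]
 [ 0.04  -0.666 -0.745]]
4879 [[-0.1948 -0.0343  0.1032]
 [-0.179  -0.0327  0.1119]
 [-0.1571 -0.0151  0.1409]
 [-0.1351  0.011   0.1673]
 [-0.1302  0.0314  0.1813]]
```

>>> step_arm:
  series:
    - [[-0.003,0,0],0,0]
    - [[-0.006,0,0],0,0]
    - [[-0.009,-0.0005,0],0,0]
    - [[-0.012,-0.0007,0],0,0]
    - [[-0.015,-0.001,0],0,0]
    - [[-0.018,-0.0014,0.0003],0,0]
    - [[-0.021,-0.0018,0.0005],0,0]
    - [[-0.024,-0.0022,0.0007],0,0]
    - [[-0.027,-0.0028,0.001],0,0]
    - [[-0.03,-0.0033,0.0012],0,0]
    - [[-0.032,-0.0036,0.0014],0,0]
    - [[-0.032,-0.0036,0.0014],0,0]

```text
time_s: 16.4
tcp_pos: [0.6062, -0.0323, 0.1357]
tcp_rot: [0.009, -0.077, 0.931, -0.356]
contact_force: [-0.3, 7.6, -8.1]
width: -0.0003
grip_force: 5.1
```

```bash
python3 o.py;  python3 - <<'E'
from rig import cams
from h import *
import cv2
org=np.array([.5941,-.1663,0]);J=np.array([[.158,-.9874,0],[.9874,.158,0],[0,0,1]])
d=cams.get_image("wrist");P=(cloud(d)-org)@J.T; np.savez("pics/w3.npz",**d)
cv2.imwrite("pics/w3.png",d["img"][:,:,::-1])
k=(abs(P[...,0]+.145)<.05)&(abs(P[...,1]-.03)<.06)&(P[...,2]>.15)&(P[...,2]<.2)&(d["img"].min(-1)>90)
print(k.sum(),np.percentile(P[k],[0,2,50,98,100],axis=0).round(4))
# arm bar top (z~.053) centreline angle from points between r .06 and .12
k=(abs(P[...,2]-.053)<.004)&(P[...,0]<-.05)&(P[...,0]>-.15)&(abs(P[...,1])<.08)
x,y=P[k][:,0],P[k][:,1]; print(k.sum(),"angles",[ (round(a,3),np.percentile(y[abs(x-a)<.004],[2,50,98]).round(4)) for a in(-.06,-.08,-.1,-.12) if (abs(x-a)<.004).sum()>5])
E
```

```text
t 16.4 q [ 0.184  0.318  0.056  1.377 -0.727  0.045] p [ 0.6062 -0.0323  0.1357] tilt 41.77 F_jig [-7.52  0.89 -8.08]
p_jig [-0.1301  0.0332  0.1357]
tool axes in jig (cols)
 [[-0.008 -0.746  0.665]
 [-0.999 -0.019 -0.034]
 [ 0.038 -0.665 -0.746]]
1838 [[-0.1931  0.004   0.15  ]
 [-0.1837  0.0055  0.1506]
 [-0.1411  0.0176  0.161 ]
 [-0.1302  0.0377  0.1669]
 [-0.1276  0.0439  0.1997]]
5528 angles [(-0.06, array([-0.0043,  0.0129,  0.0314])), (-0.08, array([0.0009, 0.0177, 0.0366])), (-0.1, array([0.0059, 0.0193, 0.0334])), (-0.12, array([0.0106, 0.0215, 0.0336]))]
```

View pics/w3.png

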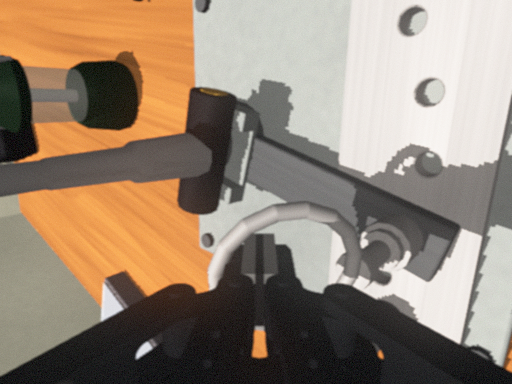

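The arm edge slope gives an angle of about -0.24, and the wrist view shows the middle hole uncovered at (428,162). I'll lower the pin.

>>> step_arm:
  series:
    - [[0,0.0013,0.0015],0,0]
    - [[0,0.0027,0.003],0,0]
    - [[0,0.004,0.0045],0,0]
    - [[0,0.0053,0.006],0,0]
    - [[0,0.0067,0.0075],0,0]
    - [[0,0.008,0.009],0,0]
    - [[0,0.0093,0.0105],0,0]
    - [[0,0.0107,0.012],0,0]
    - [[-0.001,0.012,0.0135],0,0]
    - [[-0.001,0.0133,0.015],0,0]
    - [[-0.001,0.0147,0.0165],0,0]
    - [[-0.001,0.016,0.018],0,0]
    - [[-0.001,0.0175,0.0195],0,0]
    - [[-0.001,0.0185,0.0205],0,0]
    - [[-0.001,0.0185,0.0205],0,0]

```text
time_s: 17.95
tcp_pos: [0.6072, -0.0345, 0.1115]
tcp_rot: [0.01, -0.076, 0.93, -0.359]
contact_force: [0.7, 1.1, -0.1]
width: -0.0002
grip_force: 0.5
```

```bash
python3 o.py;  python3 - <<'E'
from rig import cams
from h import *
org=np.array([.5941,-.1663,0]);J=np.array([[.158,-.9874,0],[.9874,.158,0],[0,0,1]])
d=cams.get_image("wrist");P=(cloud(d)-org)@J.T
k=(abs(P[...,0]+.145)<.05)&(abs(P[...,1]-.03)<.06)&(P[...,2]>.125)&(P[...,2]<.2)&(d["img"].min(-1)>90)
print(k.sum(),np.percentile(P[k],[0,2,50,98,100],axis=0).round(4))
k=(abs(P[...,2]-.053)<.004)&(abs(P[...,1])<.08)
x,y=P[k][:,0],P[k][:,1]; print([(a,np.percentile(y[abs(x-a)<.004],2).round(4)) for a in(-.06,-.08,-.1,-.12) if (abs(x-a)<.004).sum()>5])
E
```

```text
t 17.95 q [ 0.183  0.333  0.023  1.326 -0.733  0.045] p [ 0.6072 -0.0345  0.1115] tilt 42.15 F_jig [-1.01  0.89 -0.13]
p_jig [-0.1277  0.0338  0.1115]
tool axes in jig (cols)
 [[-0.009 -0.742  0.67 ]
 [-0.999 -0.017 -0.033]
 [ 0.036 -0.67  -0.741]]
2288 [[-0.195   0.004   0.125 ]
 [-0.1786  0.005   0.1256]
 [-0.1425  0.0162  0.1389]
 [-0.1306  0.0419  0.147 ]
 [-0.1285  0.0673  0.1922]]
[(-0.06, np.float64(-0.021)), (-0.08, np.float64(0.0015)), (-0.1, np.float64(0.0061)), (-0.12, np.float64(0.0113))]
```

>>> step_arm:
  series:
    - [[0,0.002,0],0,0]
    - [[0,0.004,0],0,0]
    - [[0,0.004,-0.01],0,0]
    - [[0,0.004,-0.02],0,0]
    - [[0,0.004,-0.035],0,0]
    - [[0,0.004,-0.05],0,0]
    - [[0,0.004,-0.07],0,0]
    - [[0,0.004,-0.1],0,0]
    - [[0,0.004,-0.13],0,0]
    - [[0,0.004,-0.16],0,0]
    - [[0,0.004,-0.18],0,0]
    - [[0,0.004,-0.18],0,0]
    - [[0,0.004,-0.18],0,0]

```text
time_s: 19.3
tcp_pos: [0.5929, 0.0896, 0.2408]
tcp_rot: [0.009, -0.077, 0.931, -0.358]
contact_force: [0.6, -0.5, -0.1]
width: -0.0001
grip_force: 0.0
```

```bash
python3 o.py;  python3 - <<'E'
from rig import cams
from h import *
import cv2
org=np.array([.5941,-.1663,0]);J=np.array([[.158,-.9874,0],[.9874,.158,0],[0,0,1]])
d=cams.get_image("wrist");P=(cloud(d)-org)@J.T
t=cams.get_image("top")["img"]
cv2.imwrite("pics/e.png",cv2.hconcat([cv2.resize(d["img"][:,:,::-1],(400,300)),cv2.resize(t[:,:,::-1],(400,300))]))
k=(abs(P[...,0]+.14)<.04)&(abs(P[...,1]-.036)<.045)&(P[...,2]>.128)&(P[...,2]<.2)
print(k.sum(),np.percentile(P[k],[0,2,50,98,100],axis=0).round(4))
k=(abs(P[...,2]-.053)<.004)&(abs(P[...,1])<.08)
x,y=P[k][:,0],P[k][:,1]; print([(a,np.percentile(y[abs(x-a)<.004],[2,98]).round(4)) for a in(-.06,-.08,-.1,-.12) if (abs(x-a)<.004).sum()>5])
E
```

```text
t 19.3 q [ 0.379  0.432  0.405  1.779 -0.7    0.3  ] p [0.5929 0.0896 0.2408] tilt 41.95 F_jig [ 0.58  0.55 -0.08]
p_jig [-0.2525  0.0393  0.2408]
tool axes in jig (cols)
 [[-0.008 -0.744  0.668]
 [-0.999 -0.019 -0.033]
 [ 0.038 -0.667 -0.744]]
616 [[-0.1527  0.0046  0.128 ]
 [-0.1514  0.0063  0.1283]
 [-0.1359  0.0297  0.14  ]
 [-0.1292  0.0638  0.1465]
 [-0.1276  0.0667  0.1472]]
[(-0.06, array([-0.0038,  0.025 ])), (-0.08, array([0.0019, 0.0372])), (-0.1, array([0.0063, 0.0422])), (-0.12, array([0.0118, 0.0475]))]
```

View pics/e.png

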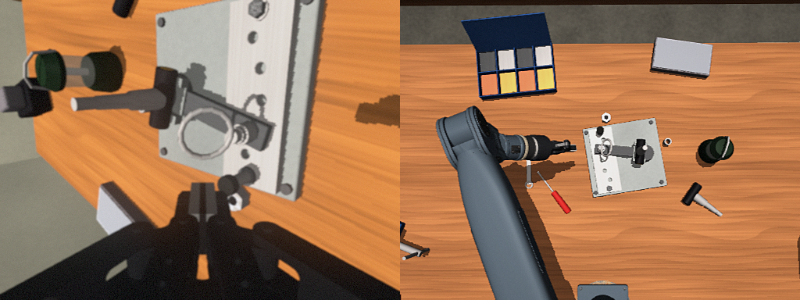

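The final view shows the arm one hole towards the post and the fingers clear. The ring top is at 0.147 m, the same as at the start, and the arm's centreline gives an angle of about -0.24.

```bash
python3 -c "
from rig import job; print(job.job_done())"
```

```text
the job is handed in; nothing more can be done
None
```

I handed the job in with the pin home in the next hole towards the stop post (arm angle measured at about -0.24 rad), the finger out of the ring and no contact with the loose things; the hand-in returned no verdict.

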